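Tip the cassette carrier out of its bin and load it for reading

TASK

The white cassette carrier lies at the bottom of the deep grey bin: lift its tab end so that it tips up past the rim, draw it out from under the bin's roofed end, and lay it flat inside the fences of the low metal reading cradle, with its grip tab at the cradle's open end, and let go. Then pick the test cassette off the lid of the specimen cup and lay it face up, flat, lengthways between the corner stops of the carrier in the cradle. Do not knock over that cup or disturb the other two specimen cups and the timer.

Things in the scene. Friction and masses are not known exactly. Their poses are not given: they have to be found in the camera images.
- bin: Fixed grey open-topped bin, 172 (x) by 88 (y) by 68 mm high; walls 4 mm thick, floor 8 mm, inside 164 by 80 by 60 mm. Its -x end, toward the robot, is roofed: a sheet at heights 64 to 68 mm covers the mouth from the -x end to x = -37 mm. Origin: centre of the underside, z up. Its x points away from the robot within 0.3 rad. It stands left or right, the cradle on the other side.
- carrier: Loose white plate, 70 to 120 g, 140 (x) by 56 (y) by 6 mm, flat on the bin's floor with its -x end under the roof and a little play all round, so it cannot be lifted level. At its +x end an upright tab 20 (x) by 12 (y) mm, top 50 mm over the plate's underside. On top, corner stops round a pocket. Origin: centre of the underside; z is the upper face's normal.
- grip_tab (a point): Point in the carrier's tab to hold it by: carrier x 56, y 0, z 38 mm, carrier axes. The tab is 12 mm thick along y, so fingers close along y. In the bin there are about 34 mm free on each side of the tab and about 22 mm between tab and end wall: open the fingers no more than about 45 mm before going in.
- tail_edge (a point): Middle of the lower edge of the carrier's end away from the tab: carrier frame x -70, y 0, z 0 mm. It is the edge about which the carrier tips.
- pocket (a point): Centre of the pocket's floor on the carrier: carrier x -12, y 0, z 6 mm, carrier axes. The pocket is 108 (x) by 40 (y) mm, bounded by four L-shaped corner stops 6 mm high, 4 mm thick, 22 mm long on the sides, so the middle 64 mm of its long sides is open for fingers.
- cradle: Fixed low grey-painted metal cradle, 156 (x) by 72 (y) mm: a bed 10 mm over the table with fences 4 mm thick, tops 15 mm over the table, on both long sides and at the -x end (toward the robot); 64 mm wide inside; +x end open. Inner face of the end fence at x = -74 mm. Origin: centre of the underside, z up; x points away from the robot within 0.3 rad.
- cassette: Flat white test cassette with a blue end and a row of printed strips, loose, about 15 g, 31 mm (its x) by 100 mm (its y) by 5 mm thick, lying face up on the lid of the cup between bin and cradle. Origin: centre of the underside; z up out of its face. Grip it across its 31 mm width. Either end may point to the tab.
- rest_cup: Closed specimen cup with a yellow lid, loose, 68 mm across the lid, 62 mm high, on which the cassette lies. Origin: centre of the underside. Keep it upright.
- side_cup_left: Closed specimen cup, 68 mm across, 62 mm high, loose, at the far left; leave alone. Origin: centre of the underside.
- side_cup_right: Closed specimen cup, 68 mm across, 62 mm high, loose, at the far right; leave alone. Origin: centre of the underside.
- timer: Flat white timer with grey and red keys, 66 x 66 x 18 mm, loose, lying on the table beyond the work; leave alone. Origin: centre of the underside.
Not all that is in view belongs to the job. What is shaped like the carrier but orange or purple is not meant.

How it is judged (in metres and radians):
On the way, in this order (a step that is already met when the one before it is completed fails the run):
1. the tab end of the carrier is tipped up well over 15 degrees while its other end is still down in the bin (angle between carrier's own z axis and vertical above 0.3 rad and z of tail_edge in the frame of bin below 0.044 m and z of grip_tab in the frame of bin above 0.079 m and x of tail_edge in the frame of bin between -0.085 and 0.08 m), for 0.1 s.
2. the whole carrier is out, above the bin's rim (height (world z) of each of tail_edge, grip_tab above 0.07 m), for 0.1 s.
3. the carrier lies flat in the cradle, tab at the open end, let go (x of carrier in the frame of cradle between -0.02 and 0.02 m and y of carrier in the frame of cradle between -0.008 and 0.008 m and z of carrier in the frame of cradle between 0.007 and 0.013 m and angle between carrier's own z axis and vertical below 0.06 rad and angle between the x axis of carrier and the x axis of cradle, either way round below 0.1 rad and x of grip_tab in the frame of cradle above 0.03 m and contact force between the fingers and carrier below 0.3 N), for 0.3 s.
4. the cassette is lifted off the cup (height (world z) of cassette above 0.072 m and contact force between the fingers and cassette above 0.3 N), for 0.1 s.
At the end, for the whole second after the job is handed in: Carrier flat on the cradle bed between the fences (20 mm lengthways, 8 mm sideways, 0.1 rad), tab at the open end; cassette face up and flat between the carrier's corner stops (within 8 mm and 0.15 rad); both released and at rest; the cup it came from upright (all of step 3 and x of cassette in the frame of carrier between -0.02 and -0.004 m and y of cassette in the frame of carrier between -0.008 and 0.008 m and z of cassette in the frame of carrier between 0.003 and 0.009 m and angle between cassette's own z axis and vertical below 0.1 rad and angle between the y axis of cassette and the x axis of carrier, either way round below 0.15 rad and contact force between the fingers and cassette below 0.3 N and angle between rest_cup's own z axis and vertical below 0.3 rad and linear speed of each of cassette, carrier below 0.01 m/s); the robot touches nothing.
It fails at once if the cup under the cassette is knocked over (angle between rest_cup's own z axis and vertical above 0.6 rad).
It fails at once if the left bystander cup is moved more than 30 mm or knocked over (distance of side_cup_left from where it was at the start of the episode above 0.03 m or angle between side_cup_left's own z axis and vertical above 0.6 rad).
It fails at once if the right bystander cup is moved more than 30 mm or knocked over (distance of side_cup_right from where it was at the start of the episode above 0.03 m or angle between side_cup_right's own z axis and vertical above 0.6 rad).
It fails at once if the timer is moved more than 30 mm or turned over (distance of timer from where it was at the start of the episode above 0.03 m or angle between timer's own z axis and vertical above 0.6 rad).
It also fails if it takes over 58 s, if anything falls off the work surface, if the arm or the gripper's body presses on something with over 40 N, if the wrist force passes 120 N, or if a joint passes its speed limit or range.

ROBOT

A 7-joint arm with a two-finger parallel gripper is mounted at the origin on the work surface; the furniture and walls round the work are solid. World frame = base frame: x ahead of the robot, y to its left, z up, the work surface at z = 0. Lengths are in mm, angles in rad, forces in N, time in s.
With the tool pointing down it reaches from about 400 to 875 mm from the base axis. Payload 4.4 kg.
Tool frame: the origin (TCP) lies where the fingers leave the gripper's body, on its centre line; the fingertips stand 73 mm ahead of it and the grasp point (between the pads) lies 54 mm ahead of it; z points along the fingers, x is the direction in which the jaws open and shut, and the axes are right-handed (so a half turn about z gives the same grasp; the last joint's range is limited). The gripper opens to 85 mm and grips with 20 to 120 N. Pads are 22 mm wide; open, the fingers measure 114 mm over their backs; the gripper's body (76 mm by 85 mm) begins 54 mm behind the grasp point. The pads swing forward as they close: fully open they stand 13 mm farther back than shut.
Start: joints at [-1.251, 0.628, 0.038, 1.517, -0.027, 0.996, -0.02], TCP at [244.575, 602.246, 303.913] pointing down, gripper open.
Joint ranges: [-3.06, 3.06], [-0.37, 2.12], [-1.25, 1.32], [0.18, 2.47], [-1.1, 4.24], [0.23, 1.98], [-2.94, 2.94]. Speed limits (rad/s): [2.57, 2.57, 3.14, 3.14, 3.14, 3.14, 3.14].

INTERFACE

Orientations are given as a rotation vector (axis times angle).
In Python, from rig import movep, line_to, movej, gripper_to, sleep, solve_ik, read_state, read_camera, camera_params, MotionError, hand_in gives the robot as it stands. The module is installed in compiled form; this text tells all that it offers. Calls block until the motion is done:
- movep(position, orientation): joint-space move of the TCP to a pose.
- line_to(position, velocity=150, attitude=None, until_force=None): straight line of the TCP; attitude=None keeps the orientation; velocity is the mean speed in mm/s. With until_force (N) it stops when the force on the tool has changed by that much, and returns True; else False.
- movej(angles): joint-space move.
- gripper_to(opening, strength=None): finger opening in mm; strength is the grip in N (None keeps the last); returns when the fingers have stopped.
- sleep(seconds).
- solve_ik(position, orientation): joint angles nearest the present ones, or None.
- read_state(): the state.
- read_camera(name): name is "scene" or "top"; returns the picture (384x512x3 uint8, red, green, blue); there is no depth.
- camera_params(name): a dict with "K" (3x3 intrinsics, pixels), "dist_coeffs" ([k1, k2, p1, p2, k3] as OpenCV has them; the pictures are not rectified), "R" (3x3) and "t" (3): a world point X has camera coordinates R X + t. Camera axes: x right, y down, z forward; pixel columns grow to the right and rows downward; lengths in mm; the calibration is good to about 2 mm. A picture is of the moment at which its call begins. camera_params takes no time and is no camera call.
A pose or a line that the arm cannot do raises MotionError and nothing moves.
- hand_in(): hands the job in, once; it reports no verdict.
The state is a dict: "time_s": time; "joint_pos": joint angles; "qd": joint speeds; "effort": joint torques, N m; "ee_pos": TCP position; "eef_rot": TCP orientation; "contact_force": force on the tool from outside, world axes, zero at the start; "wrist_torque": the same for the moment, N m; "finger_gap": finger opening in mm.
Only numpy, scipy, OpenCV 4.12 (cv2) and the standard library are available. Lean on these libraries where they do the work, as an engineer would, in place of code of your own. Each camera call takes 0.05 s, during which the arm holds its last target. There are 200 camera calls.

## Working session

There is one attempt and no reset: what is moved stays moved. The work goes in short steps, each a Python script; the robot and the scene stay as the last script left them, time stands still between calls to the robot, and variables do not carry over. Pictures are saved under pics/ and viewed, about 8 in all and at most 12, crops included, and the job is handed in when it is done.

```bash
mkdir -p pics; python3 - <<'E'
from rig import *
import cv2,numpy as np
for n in("scene","top"):
    im=read_camera(n); cv2.imwrite(f"pics/{n}0.png",cv2.resize(im[:,:,::-1],(800,600),interpolation=cv2.INTER_CUBIC)); np.save(n+"0.npy",im)
    p=camera_params(n); print(n,{k:np.round(v,3).tolist() for k,v in p.items()})
print(read_state())
E
```

```text
scene {'K': [[408.781, 0.0, 260.365], [0.0, 408.781, 191.874], [0.0, 0.0, 1.0]], 'dist_coeffs': [-0.06, 0.0, 0.0, 0.0, 0.0], 'R': [[0.472, -0.882, -0.019], [-0.423, -0.208, -0.882], [0.774, 0.424, -0.471]], 't': [-263.648, 301.399, 836.665]}
top {'K': [[415.7, 0.0, 255.438], [0.0, 415.7, 196.461], [0.0, 0.0, 1.0]], 'dist_coeffs': [-0.12, 0.0, 0.0, 0.0, 0.0], 'R': [[0.009, -1.0, 0.01], [-0.98, -0.011, -0.197], [0.197, -0.008, -0.98]], 't': [-20.128, 539.41, 1140.016]}
{'time_s': 0.1, 'joint_pos': array([-1.25082741,  0.62922786,  0.03846776,  1.51824524, -0.02699037,
        0.99630444, -0.02002811]), 'qd': array([ 0.00014091, -0.00266474, -0.00068721, -0.00047898,  0.00107319,
       -0.00152152, -0.00087113]), 'effort': array([ 2.90139033e-03, -5.64537477e+01,  1.23017762e+00, -1.93973511e+01,
        1.12239821e-02,  5.50030702e-03, -3.57728268e-06]), 'ee_pos': array([244.40022269, 601.84374274, 303.10534923]), 'eef_rot': array([ 2.60531375e+00,  1.75382595e+00, -2.13810477e-03]), 'contact_force': array([-0.08109401,  0.16376934,  0.16787529]), 'wrist_torque': array([-0.00066992,  0.0264497 ,  0.00345168]), 'finger_gap': 85.2344008522494}
```

View pics/scene0.png

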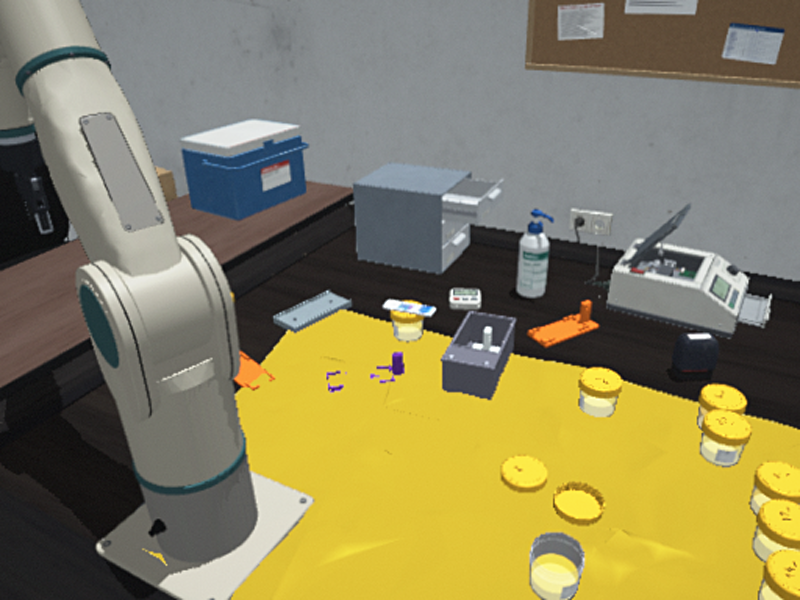

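View pics/top0.png

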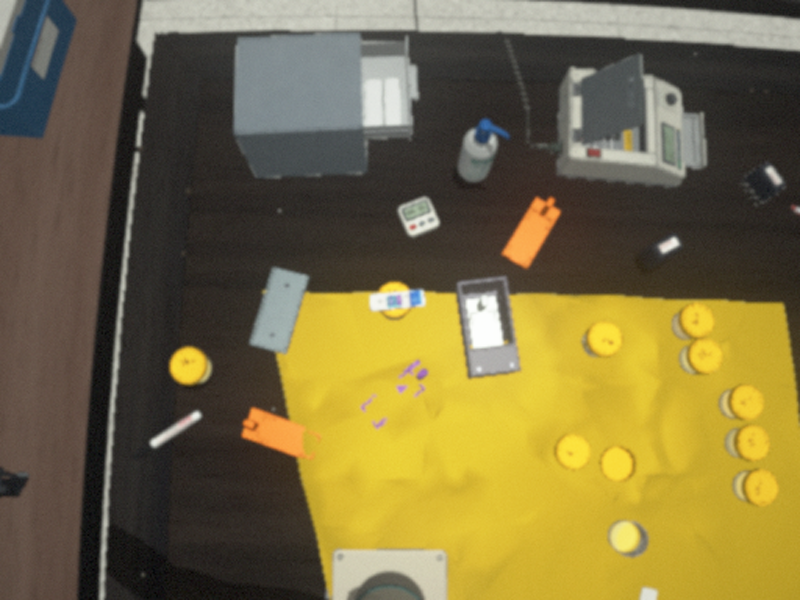

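```bash
cat > h.py <<'E'
from rig import *
import cv2,numpy as np
from scipy.spatial.transform import Rotation as Ro
def ray(n,uv):
    p=camera_params(n);K,R,t=[np.array(p[k],float) for k in("K","R","t")]
    u=cv2.undistortPoints(np.array(uv,float).reshape(-1,1,2),K,np.array(p["dist_coeffs"],float)).reshape(-1,2)
    d=np.c_[u,np.ones(len(u))]@R
    return -R.T@t,d/np.linalg.norm(d,axis=1,keepdims=True)
def onz(n,uv,z):
    c,d=ray(n,uv);return c+d*((z-c[2])/d[:,2])[:,None]
def tri(a,b):  # a: top px, b: scene px -> point, gap
    c1,d1=ray("top",[a]);c2,d2=ray("scene",[b])
    A=np.c_[d1[0],-d2[0]];s=np.linalg.lstsq(A,c2-c1,rcond=None)[0]
    p,q=c1+s[0]*d1[0],c2+s[1]*d2[0];return (p+q)/2,np.linalg.norm(p-q)
def proj(n,X):
    p=camera_params(n)
    return cv2.projectPoints(np.array(X,float).reshape(-1,1,3),cv2.Rodrigues(np.array(p["R"],float))[0],np.array(p["t"],float),np.array(p["K"],float),np.array(p["dist_coeffs"],float))[0].reshape(-1,2)
def crop(im,x,y,w,h,k=4):
    return cv2.resize(im[y:y+h,x:x+w,::-1],None,fx=k,fy=k,interpolation=cv2.INTER_CUBIC)
def down(yaw,tilt=0):
    "tool z down, jaw x axis at world yaw; tilt about the jaw axis"
    return (Ro.from_euler('z',yaw)*Ro.from_euler('x',np.pi)*Ro.from_euler('x',tilt))
E
python3 - <<'E'
from h import *
t=np.load("top0.npy");s=np.load("scene0.npy")
cv2.imwrite("pics/c1.png",np.vstack([crop(t,150,170,200,76),crop(s,160,186,200,70)]))
E
```

```text
(no output)
```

View pics/c1.png

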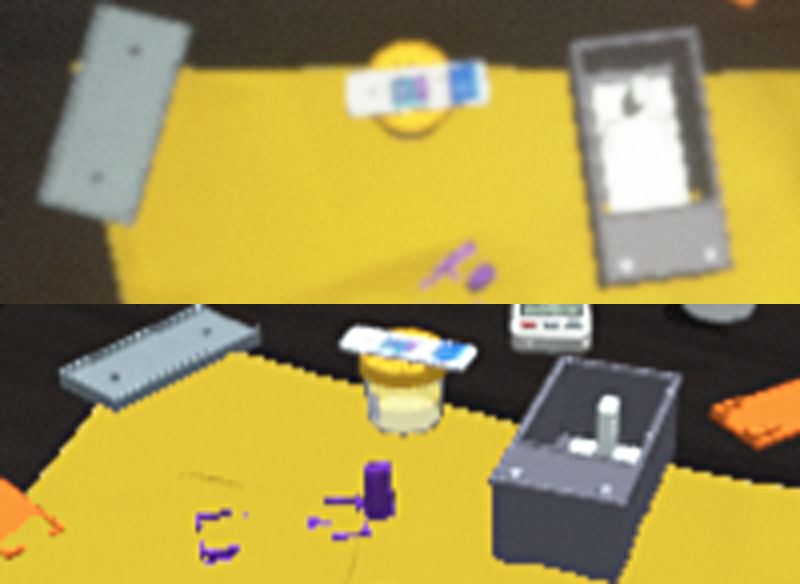

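```bash
cat >> h.py <<'E'
def fit(c):  # corners FL,FR,NR,NL -> centre, yaw of x axis (near->far), len, wid
    c=np.array(c);v=(c[0]+c[1]-c[2]-c[3])/2
    return np.round(c.mean(0),1),round(float(np.arctan2(v[1],v[0])),4),np.linalg.norm(v[:2]).round(1),np.linalg.norm(((c[0]+c[3]-c[1]-c[2])/2)[:2]).round(1)
T=lambda x,y:((x+.5)/4-.5+150,(y+.5)/4-.5+170)
S=lambda x,y:((x+.5)/4-.5+160,(y-304+.5)/4-.5+186)
E
python3 - <<'E'
from h import *
for nm,tp,sc,z in [("bin",[(571,40),(697,29),(732,267),(602,287)],[(566,357),(681,374),(627,502),(491,481)],68),
 ("cradle",[(100,3),(191,22),(130,224),(39,201)],[(197,308),(259,330),(115,403),(61,375)],15),
 ("cass",[(488,62),(490,105),(352,117),(345,72)],[(477,350),(470,369),(340,344),(355,326)],67)]:
    t=[T(*p) for p in tp];s=[S(*p) for p in sc]
    print(nm,"top",*fit(onz("top",t,z)),"scene",*fit(onz("scene",s,z)))
    if nm!="cass": print([ (tri(a,b)[0].round(),tri(a,b)[1].round(1)) for a,b in zip(t,s)])
c=tri(T(418,89),S(409,348));print("cass centre",c)
print("tab",tri(T(632,97),S(609,400)))
# white mask in bin from top
im=np.load("top0.npy").astype(int)
for nm,(x0,y0,x1,y1) in {"plate":(293,180,330,225),"cass":(232,180,276,202)}.items():
    r=im[y0:y1,x0:x1]; m=((r.min(2)>150)|((r[...,2]>r[...,0]+40)&(nm=="cass"))).astype(np.uint8)
    k=cv2.findContours(m,0,2)[0];k=max(k,key=cv2.contourArea)
    b=cv2.boxPoints(cv2.minAreaRect(k))+[x0,y0]
    print(nm,cv2.contourArea(k),onz("top",b,14 if nm=="plate" else 67).round(1).tolist(), "cen",onz("top",[b.mean(0)],67).round(1))
E
```

```text
bin top [ 504.7 -175.9   68. ] 0.1176 175.3 92.2 scene [ 503.6 -178.5   68. ] 0.1336 173.5 87.2
[(array([ 589., -121.,   64.]), np.float64(2.1)), (array([ 596., -210.,   69.]), np.float64(1.9)), (array([ 426., -233.,   68.]), np.float64(2.0)), (array([ 412., -143.,   65.]), np.float64(4.5))]
cradle top [541.8 214.   15. ] -0.2496 156.9 70.5 scene [532.3 209.7  15. ] -0.2249 151.4 68.9
[(array([625., 233.,   8.]), np.float64(6.8)), (array([611., 162.,   9.]), np.float64(4.2)), (array([458., 200.,   9.]), np.float64(0.3)), (array([475., 268.,   8.]), np.float64(1.5))]
cass top [550.3 -11.3  67. ] -1.4798 100.3 32.2 scene [547.2 -13.5  67. ] -1.493 102.7 29.7
cass centre (array([550.96006669, -10.80599127,  63.59253377]), np.float64(0.10937899853332479))
tab (array([ 549.77212584, -168.08109018,   59.2080513 ]), np.float64(8.137788029713546))
plate 790.0 [[572.1, -132.9, 14.0], [585.8, -220.0, 14.0], [467.4, -233.9, 14.0], [454.5, -148.3, 14.0]] cen [[ 510.  -175.9   67. ]]
cass 348.0 [[562.7, 42.6, 67.0], [572.6, -59.8, 67.0], [539.4, -62.6, 67.0], [529.6, 39.3, 67.0]] cen [[551. -10.  67.]]
```

```bash
python3 - <<'E'
from h import *
P=lambda b:onz("scene",[S(*b)],58)[0]
print("tab scene z58",P((609,400)),"top z58",onz("top",[T(632,85),T(632,97)],58))
print("plate edges z14",onz("top",[T(595,80),T(608,210),T(672,72),T(688,205)],14).round(1).tolist())
print(proj("scene",[P((609,400))]),proj("top",[P((609,400))]))
t=np.load("top0.npy");s=np.load("scene0.npy")
a=crop(t,285,172,55,72,8);b=crop(s,278,196,56,64,8)
H=576;pad=lambda i:cv2.copyMakeBorder(i,0,H-i.shape[0],0,0,0)
i=np.hstack([pad(a),pad(b)])[:, :800]
print(i.shape);cv2.imwrite("pics/c2.png",i)
E
```

```text
tab scene z58 [ 554.93231157 -170.36584085   58.        ] top z58 [[ 556.81013614 -164.75395789   58.        ]
 [ 547.98769798 -164.61202851   58.        ]]
plate edges z14 [[569.8, -143.1, 14.0], [472.1, -151.6, 14.0], [576.7, -201.1, 14.0], [476.3, -210.9, 14.0]]
[[311.875 209.625]] [[309.57556132 191.53496112]]
(576, 800, 3)
```

View pics/c2.png

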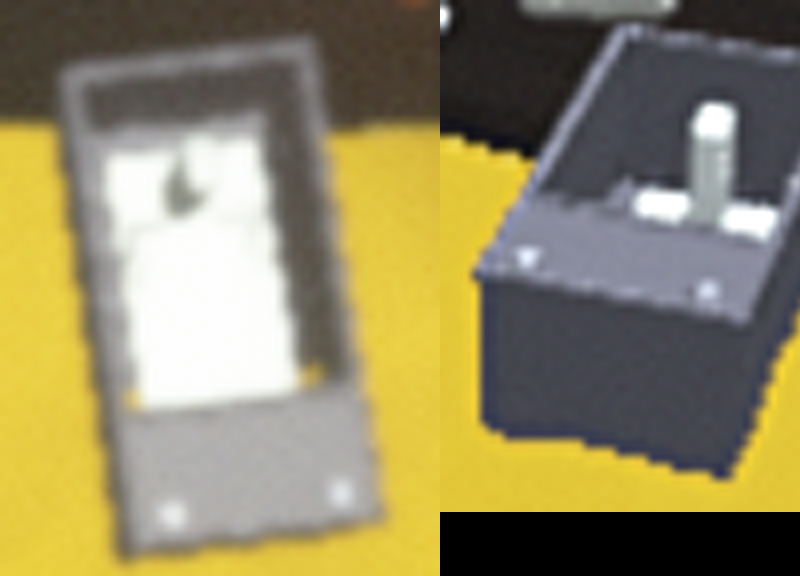

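```bash
cat >> h.py <<'E'
# carrier held at its grip point G (carrier coords, mm); tool z = -carrier z, tool x = s * carrier y
G=np.array([56,0,38.]);SG=1
def tcp(tail,yaw,th,s=None):
    s=SG if s is None else s
    Rc=Ro.from_euler('z',yaw)*Ro.from_euler('y',-th)
    Rt=Rc*Ro.from_matrix(np.array([[0,s,0],[s,0,0],[0,0,-1.]]))
    g=np.array(tail)+Rc.apply(G-[-70,0,0]);return g-54*Rt.apply([0,0,1]),Rt.as_rotvec()
def tail_of(tabxy,z,yaw):return np.r_[np.array(tabxy)-126*np.array([np.cos(yaw),np.sin(yaw)]),z]
def at_cradle(c,yaw,z,dx=5): return np.r_[np.array(c)+(dx-70)*np.array([np.cos(yaw),np.sin(yaw)]),z]
E
python3 - <<'E'
from h import *
# cradle by contour
im=np.load("top0.npy").astype(int);x0,y0,x1,y1=155,165,202,232
r=im[y0:y1,x0:x1];m=((r[...,2]>r[...,0]+4)&(r.sum(2)>240)).astype(np.uint8)
k=max(cv2.findContours(m,0,2)[0],key=cv2.contourArea);q=cv2.minAreaRect(k);b=cv2.boxPoints(q)+[x0,y0]
w=onz("top",b,13);print("cradle",w.round(1).tolist(),w.mean(0).round(1),[np.arctan2(*(w[i]-w[(i+1)%4])[1::-1]).round(3) for i in(0,1)])
yaw=.115;t0=tail_of((554,-171),8,yaw);u=np.array([np.cos(yaw),np.sin(yaw),0])
for s in(1,-1):
    print(s)
    for tl,yw,th in[(t0+[0,0,120],yaw,0),(t0,yaw,0),(t0+[0,0,8]+5*u,yaw,.25),(t0+[0,0,10]+10*u,yaw,.5),(t0+[0,0,45]+70*u,yaw,.5),(t0+[0,0,115]+70*u,yaw,.5),(at_cradle((541.5,214),-.245,120),-.245,0),(at_cradle((541.5,214),-.245,10),-.245,0)]:
        j=solve_ik(*tcp(tl,yw,th,s));print(None if j is None else np.round(j,2))
E
```

```text
cradle [[475.0, 268.3, 13.0], [627.4, 232.2, 13.0], [606.7, 160.2, 13.0], [455.5, 197.8, 13.0]] [541.2 214.6  13. ] [np.float64(2.909), np.float64(1.291)]
1
[ 0.27  0.63 -0.02  1.8   0.02  0.71  1.92]
[ 0.37  0.82 -0.2   1.86  0.31  0.49  1.66]
[ 0.66  0.76 -0.52  2.06  1.03  0.29  1.01]
[ 0.98  0.82 -0.87  2.27  2.12  0.4   0.05]
[ 0.91  0.78 -0.87  2.12  1.7   0.35  0.42]
[ 0.94  0.63 -0.89  2.07  1.14  0.32  0.92]
[-0.36  0.71 -0.01  1.65  0.01  0.78  0.96]
[-0.34  0.86 -0.04  1.7   0.06  0.58  0.91]
-1
[-0.16  0.73  0.69  1.81 -0.62  0.82 -0.62]
[-0.02  0.87  0.44  1.87 -0.66  0.55 -0.6 ]
[ 0.66  0.76 -0.52  2.06  1.03  0.29 -2.13]
[ 1.07  0.91 -1.05  2.27  1.96  0.54 -2.9 ]
[ 1.    0.87 -1.06  2.12  1.67  0.51 -2.66]
[ 0.94  0.63 -0.89  2.07  1.14  0.32 -2.23]
[-0.78  0.83  0.75  1.67 -0.69  0.92 -1.58]
[-0.73  0.97  0.64  1.72 -0.81  0.74 -1.48]
```

```bash
cat >> h.py <<'E'
AL=.3
def tcp(tail,yaw,th,s=None):
    "tool leans AL back over the tab (body toward carrier +x)"
    s=SG if s is None else s
    Rc=Ro.from_euler('z',yaw)*Ro.from_euler('y',-th)
    Rt=Rc*Ro.from_euler('y',AL)*Ro.from_matrix(np.array([[0,s,0],[s,0,0],[0,0,-1.]]))
    g=np.array(tail)+Rc.apply(G-[-70,0,0]);return g-54*Rt.apply([0,0,1]),Rt.as_rotvec()
E
python3 - <<'E'
from h import *
yaw=.115;t0=tail_of((554,-171),8,yaw);u=np.array([np.cos(yaw),np.sin(yaw),0])
p,r=tcp(t0,yaw,0);print(p,Ro.from_rotvec(r).as_matrix()[:,2])
for s in(1,-1):
    print(s)
    for tl,yw,th in[(t0+[0,0,120],yaw,0),(t0,yaw,0),(t0+[0,0,8]+5*u,yaw,.25),(t0+[0,0,10]+10*u,yaw,.45),(t0+[0,0,45]+70*u,yaw,.45),(t0+[0,0,115]+70*u,yaw,.45),(at_cradle((541.3,214.3),-.245,120),-.245,0),(at_cradle((541.3,214.3),-.245,10),-.245,0)]:
        j=solve_ik(*tcp(tl,yw,th,s));print(None if j is None else np.round(j,2))
E
```

```text
[ 569.85268453 -169.16886189   97.58817041] [-0.29356823 -0.03390997 -0.95533649]
1
[0.19 0.77 0.02 1.54 0.09 1.12 1.84]
[ 0.24  0.93 -0.07  1.59  0.18  0.92  1.74]
[ 0.33  0.77 -0.14  1.82  0.19  0.61  1.76]
[ 0.49  0.68 -0.29  2.    0.35  0.36  1.64]
[ 0.37  0.67 -0.17  1.84  0.11  0.5   1.83]
[ 0.26  0.57 -0.    1.79 -0.09  0.65  2.01]
[-0.24  0.84 -0.09  1.39 -0.1   1.17  1.07]
[-0.22  0.98 -0.13  1.44 -0.06  0.99  1.06]
-1
[-0.22  0.91  0.8   1.56 -0.48  1.2  -0.77]
[-0.18  1.05  0.71  1.6  -0.57  1.01 -0.74]
[-0.1   0.85  0.57  1.84 -0.64  0.7  -0.61]
[ 0.12  0.68  0.27  2.01 -0.65  0.4  -0.54]
[-0.05  0.72  0.48  1.85 -0.69  0.6  -0.57]
[-0.16  0.66  0.68  1.8  -0.69  0.79 -0.58]
[-0.65  0.96  0.75  1.41 -0.71  1.35 -1.57]
[-0.62  1.09  0.68  1.45 -0.77  1.19 -1.52]
```

```bash
python3 - <<'E'
from h import *
yaw=.115;t0=tail_of((554,-171),8,yaw)
p,r=tcp(t0+[0,0,150],yaw,0);movep(p,r);gripper_to(36,90)
p,r=tcp(t0+[0,0,55],yaw,0);line_to(p,200)
p,r=tcp(t0,yaw,0);print("hit",line_to(p,80,until_force=12),read_state()["ee_pos"],p)
print(gripper_to(12-8,90))
s=read_state();print(s["finger_gap"],s["contact_force"],s["time_s"])
p,r=tcp(t0+[0,0,6],yaw,0);line_to(p,60)
s=read_state();print(s["finger_gap"],s["contact_force"],s["time_s"])
t=read_camera("top");q=read_camera("scene")
a=crop(t,285,165,55,72,8);b=crop(q,278,190,56,64,8)
pad=lambda i:cv2.copyMakeBorder(i,0,576-i.shape[0],0,0,0)
cv2.imwrite("pics/g1.png",np.hstack([pad(a),pad(b)])[:, :800])
E
```

```text
hit True [ 569.17729495 -169.38322928   98.33041437] [ 569.85268453 -169.16886189   97.58817041]
False
10.726458251385038 [ 0.26071791 -0.314556    3.07241766] 5.2
10.831906991051522 [ 0.86354492 -0.31249576 -0.40854783] 5.45
```

View pics/g1.png

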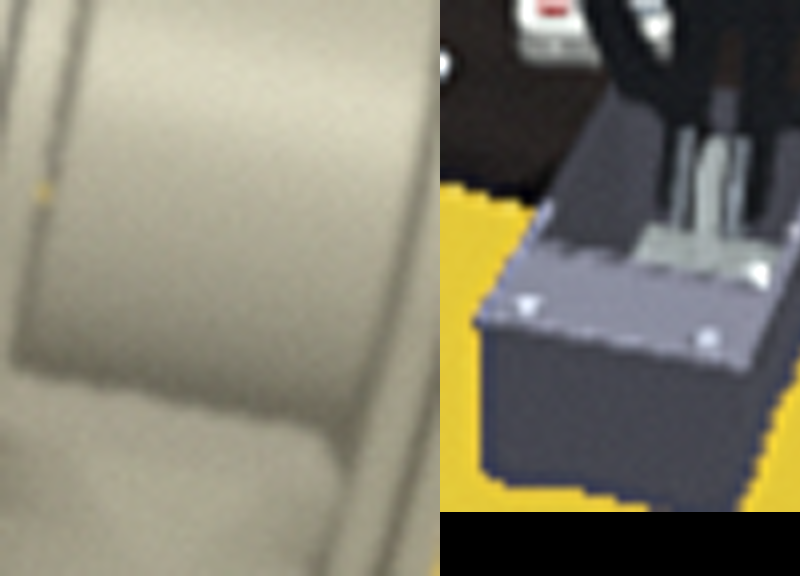

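```bash
python3 - <<'E'
from h import *
yaw=.115;t0=tail_of((554,-171),8,yaw);u=np.array([np.cos(yaw),np.sin(yaw),0])
def go(dz,dx,th,v=100):
    p,r=tcp(t0+[0,0,dz]+dx*u,yaw,th);line_to(p,v,attitude=r)
    s=read_state();print(dz,dx,th,s["contact_force"].round(1),s["finger_gap"].round(1),s["time_s"])
go(8,5,.1);go(8,5,.22);go(8,7,.34);go(8,8,.46);sleep(.25)
b=read_camera("scene")
go(40,70,.46,120);go(115,70,.46,150)
sleep(.2)
q=read_camera("scene")
cv2.imwrite("pics/l1.png",np.hstack([crop(b,250,150,130,130,3),crop(q,250,110,130,130,3)]))
E
```

```text
Traceback (most recent call last):
AttributeError: 'float' object has no attribute 'round'
```

```bash
python3 - <<'E'
from h import *
yaw=.115;t0=tail_of((554,-171),8,yaw);u=np.array([np.cos(yaw),np.sin(yaw),0])
def go(dz,dx,th,v=100):
    p,r=tcp(t0+[0,0,dz]+dx*u,yaw,th);line_to(p,v,attitude=r)
    s=read_state();print(dz,dx,th,s["contact_force"].round(1),round(s["finger_gap"],1),s["time_s"])
go(8,5,.22);go(8,7,.34);go(8,8,.46);sleep(.25)
b=read_camera("scene")
go(40,70,.46,120);go(115,70,.46,150)
sleep(.2)
q=read_camera("scene")
cv2.imwrite("pics/l1.png",np.hstack([crop(b,250,150,130,130,3),crop(q,250,110,130,130,3)]))
E
```

```text
8 5 0.22 [ 0.4  0.7 -1.5] 11.1 6.2167
8 7 0.34 [ 0.3  0.2 -1.4] 10.6 6.55
8 8 0.46 [-0.2  0.3 -1. ] 10.6 6.8917
40 70 0.46 [-0.4 -1.  -1.2] 10.6 7.925
115 70 0.46 [-0.4 -0.4 -1.7] 10.7 8.575
```

View pics/l1.png

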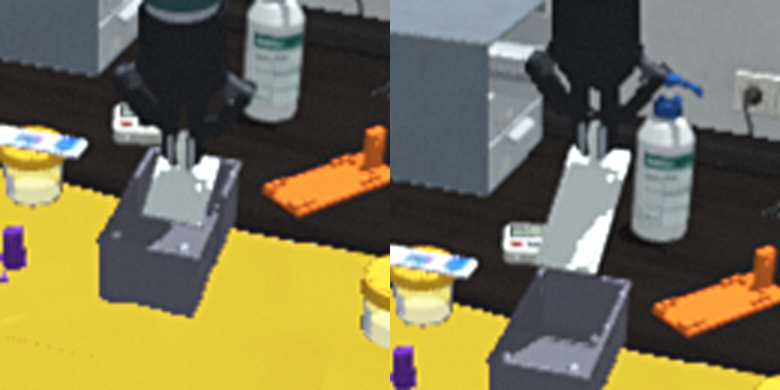

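```bash
python3 - <<'E'
from h import *
yaw=.115;t0=tail_of((554,-171),8,yaw);u=np.array([np.cos(yaw),np.sin(yaw),0])
p,r=tcp(t0+[0,0,117]+40*u,yaw,0);line_to(p,150,attitude=r)
C=(541.3,214.3);Y=-.243
p,r=tcp(at_cradle(C,Y,125),Y,0);line_to(p,220,attitude=r)
p,r=tcp(at_cradle(C,Y,35),Y,0);line_to(p,150)
sleep(.2);s=read_state();print(s["contact_force"].round(1),s["finger_gap"],s["time_s"])
q=read_camera("scene");t=read_camera("top");np.save("s2.npy",q);np.save("t2.npy",t)
cv2.imwrite("pics/p1.png",np.vstack([crop(q,150,160,130,75,6)[:300],crop(t,140,150,130,75,6)[:300]]) if 0 else np.vstack([crop(q,165,175,85,50,7),crop(t,140,158,85,35,7)]))
E
```

```text
[-0.3  1.  -0.8] 10.509778875589861 12.175
```

View pics/p1.png

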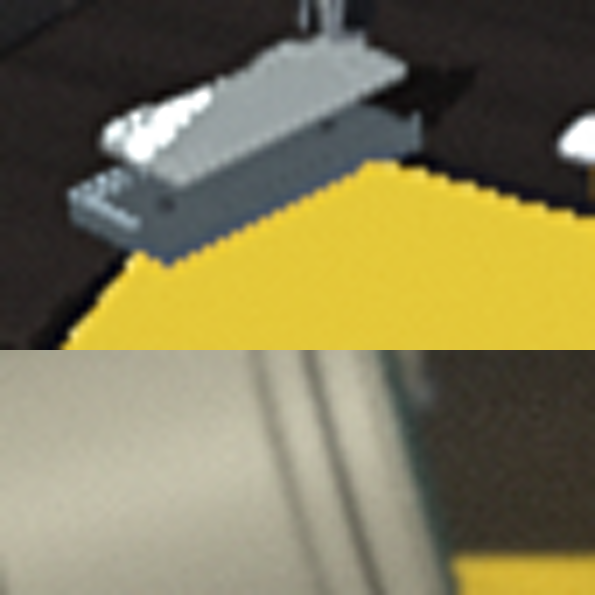

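```bash
python3 - <<'E'
from h import *
C=np.array((541.3,214.3));Y=-.243
f=lambda l,W,z:np.array([[*(C+Ro.from_euler('z',Y).as_matrix()[:2,:2]@np.array([x,y])),z] for x,y in l])
sc=lambda X:np.round((proj("scene",X)-[165,175]+.5)*7-.5)
print("plate NR,FR,NL bottom pred px",sc(f([(-65,-28),(75,-28),(-65,28)],0,35)).tolist(),"top",sc(f([(-65,-28),(75,-28),(-65,28)],0,41)).tolist())
print("cradle NL,NR,FR,FL top15",sc(f([(-78,36),(-78,-36),(78,-36)],0,15)).tolist(),"bottom",sc(f([(-78,36),(-78,-36),(78,-36)],0,0)).tolist())
E
```

```text
plate NR,FR,NL bottom pred px [[174.0, 186.0], [404.0, 75.0], [96.0, 147.0]] top [[173.0, 174.0], [403.0, 64.0], [95.0, 135.0]]
cradle NL,NR,FR,FL top15 [[68.0, 190.0], [168.0, 242.0], [422.0, 115.0]] bottom [[72.0, 218.0], [171.0, 271.0], [424.0, 143.0]]
```

```bash
python3 - <<'E'
from h import *
C=np.array((541.3,215.3));Y=-.243
p,r=tcp(at_cradle(C,Y,24),Y,0);line_to(p,80)
p,r=tcp(at_cradle(C,Y,4),Y,0);h=line_to(p,30,until_force=5)
s=read_state();print(h,s["contact_force"].round(1),s["wrist_torque"].round(2),"tail z est",s["ee_pos"][2]-p[2]+4,s["time_s"])
q=read_camera("scene")
cv2.imwrite("pics/p2.png",crop(q,165,175,85,50,9))
E
```

```text
True [0.8 0.4 4.6] [ 0.01 -0.04  0.01] tail z est 10.067493850965775 13.0667
```

View pics/p2.png

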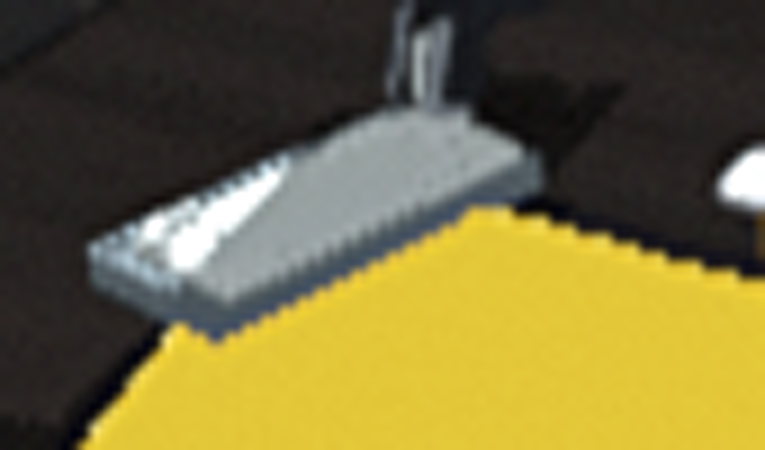

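```bash
python3 - <<'E'
from h import *
gripper_to(40)
s=read_state();zt=Ro.from_rotvec(s["eef_rot"]).apply([0,0,1]);print(s["contact_force"].round(1))
line_to(s["ee_pos"]-40*zt,150);line_to(read_state()["ee_pos"]-60*zt+[0,0,40],250)
cc=np.array([551,-10.5]);best=[]
for jy in(.097,.097+np.pi):
    j=solve_ik([*cc,190],down(jy).as_rotvec())
    for py in(1.328,-1.814):
        k=solve_ik([525,218,190],down(py).as_rotvec());print(jy,py,None if j is None else np.round(j,2),None if k is None else np.round(k,2))
movep([*(cc+[0,-120]),230],down(.097).as_rotvec())
sleep(.1);t=read_camera("top");q=read_camera("scene");np.save("t3.npy",t);np.save("s3.npy",q)
print(read_state()["joint_pos"].round(2),read_state()["time_s"])
cv2.imwrite("pics/k1.png",np.vstack([crop(t,145,160,133,62,6)[:,:798],crop(q,150,165,133,38,6)]))
E
```

```text
[ 0.7 -0.2 -0.5]
0.097 1.328 [-0.25  0.67  0.33  1.91 -0.35  0.62  0.41] [-0.5   0.67  0.09  1.86 -0.1   0.63  0.98]
0.097 -1.814 [-0.25  0.67  0.33  1.91 -0.35  0.62  0.41] [-1.06  0.99  1.14  1.87 -1.06  1.05 -1.27]
3.238592653589793 1.328 [ 0.22  0.67 -0.39  1.89  0.4   0.65  2.83] [-0.5   0.67  0.09  1.86 -0.1   0.63  0.98]
3.238592653589793 -1.814 [ 0.22  0.67 -0.39  1.89  0.4   0.65  2.83] [-1.06  0.99  1.14  1.87 -1.06  1.05 -1.27]
[-0.05  0.63  0.36  1.84 -0.31  0.73  0.58] 15.9333
```

View pics/k1.png

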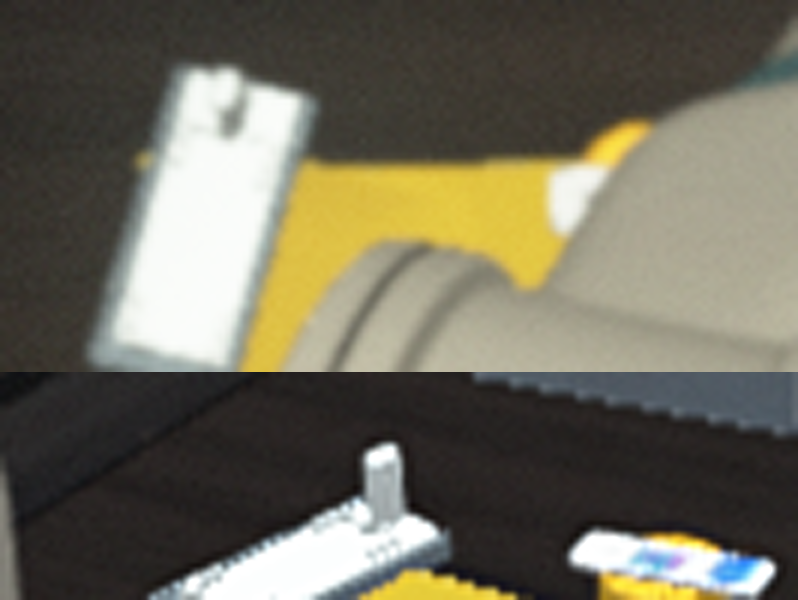

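```bash
python3 - <<'E'
from h import *
im=np.load("t3.npy").astype(int);x0,y0,x1,y1=155,165,202,224
r=im[y0:y1,x0:x1]
for th in (165,190,210):
    m=(r.min(2)>th).astype(np.uint8);m=cv2.morphologyEx(m,cv2.MORPH_CLOSE,np.ones((5,5)))
    k=max(cv2.findContours(m,0,2)[0],key=cv2.contourArea);q=cv2.minAreaRect(k)
    b=cv2.boxPoints(q)+[x0,y0];w=onz("top",b,16)
    e=[w[(i+1)%4]-w[i] for i in(0,1)];print(th,w.mean(0).round(1),[ (np.linalg.norm(v).round(1),np.arctan2(v[1],v[0]).round(3)) for v in e],w.round().tolist())
C=np.array((541.3,215.3));Y=-.243;R=Ro.from_euler('z',Y).as_matrix()[:2,:2]
print("nominal centre",C+R@[5,0])
# tab top: top crop (228,85), scene crop (383,452)
print("tab",tri(((228.5)/6-.5+145,(85.5)/6-.5+160),((383.5)/6-.5+150,(452.5-372)/6-.5+165)),"nominal",C+R@[61,0])
E
```

```text
165 [545.4 211.8  16. ] [(np.float64(149.8), np.float64(-0.235)), (np.float64(63.8), np.float64(-1.852))] [[481.0, 260.0, 16.0], [627.0, 225.0, 16.0], [609.0, 163.0, 16.0], [464.0, 199.0, 16.0]]
190 [547.4 211.9  16. ] [(np.float64(144.3), np.float64(-0.233)), (np.float64(59.8), np.float64(-1.85))] [[485.0, 257.0, 16.0], [626.0, 224.0, 16.0], [609.0, 166.0, 16.0], [470.0, 201.0, 16.0]]
210 [548.  211.9  16. ] [(np.float64(143.2), np.float64(-0.227)), (np.float64(57.9), np.float64(-1.844))] [[486.0, 256.0, 16.0], [625.0, 223.0, 16.0], [610.0, 168.0, 16.0], [471.0, 201.0, 16.0]]
nominal centre [546.15310249 214.09692217]
tab (array([602.80176906, 198.05068055,  58.45132642]), np.float64(2.2609272814494386)) nominal [600.50785032 200.62245045]
```

```bash
python3 - <<'E'
from h import *
cc=np.array([551,-10.3]);r=down(.097).as_rotvec()
line_to([*cc,200],200,attitude=r);gripper_to(42,30)
line_to([*cc,148],120);sleep(.2)
h=line_to([*cc,131],20,until_force=2.5);z=read_state()["ee_pos"][2];print(h,z,read_state()["contact_force"].round(1),read_state()["time_s"])
q=read_camera("scene");cv2.imwrite("pics/a1.png",crop(q,220,165,100,75,6))
E
```

```text
True 132.95608474451598 [-1.3 -0.3  5. ] 18.4083
```

View pics/a1.png

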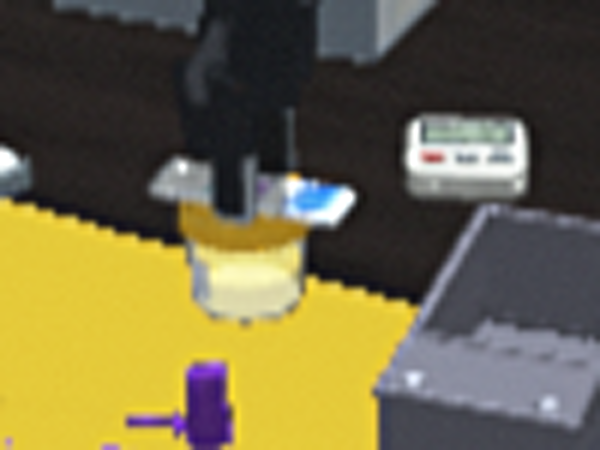

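```bash
python3 - <<'E'
from h import *
s=read_state();p=s["ee_pos"];line_to([551,-10.3,132.96+1.9],30)
gripper_to(26,30);print(read_state()["finger_gap"],read_state()["contact_force"].round(1))
line_to([551,-10.3,175],60);sleep(.2);print(read_state()["finger_gap"],read_state()["time_s"])
q=read_camera("scene");np.save("s4.npy",q);cv2.imwrite("pics/a2.png",crop(q,220,150,100,75,6))
E
```

```text
29.766686527206545 [-0.9  0.8  2. ]
29.834642781503547 19.9833
```

View pics/a2.png

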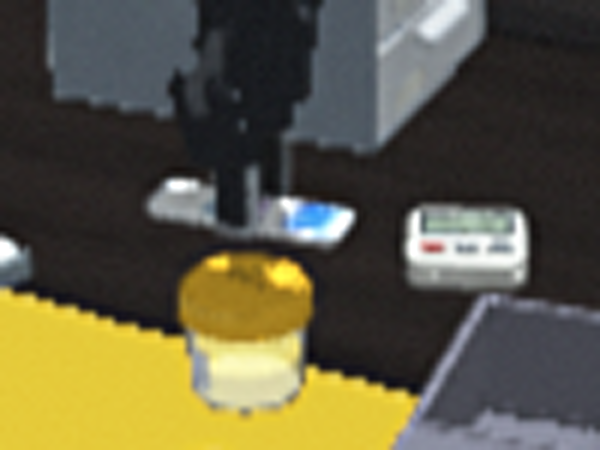

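```bash
python3 - <<'E'
from h import *
c=[((x+.5)/6-.5+220,(y+.5)/6-.5+150) for x,y in[(352,210),(332,240),(150,206),(176,182)]]
w=onz("scene",c,107);print(w.round(1).tolist(),*fit(w))
X=[[551,-10.3,107]];print((proj("scene",X)-[220,150]+.5)*6-.5)
for jy in(1.328,):
  print(solve_ik([537,216,150],down(jy).as_rotvec()).round(2))
E
```

```text
[[567.7, -57.3, 107.0], [535.2, -62.5, 107.0], [527.9, 34.0, 107.0], [556.7, 35.5, 107.0]] [546.9 -12.6 107. ] -1.4741 95.1 30.8
[[251.28993753 204.79181002]]
[-0.46  0.74  0.04  1.85 -0.05  0.56  0.94]
```

```bash
python3 - <<'E'
from h import *
C=np.array((541.3,215.3));Y=-.243;R=Ro.from_euler('z',Y).as_matrix()[:2,:2]
P=C+R@[-6.5,-.5];r=down(Y+np.pi/2).as_rotvec()
line_to([551,-10.3,195],150);movep([*P,185],r);line_to([*P,108],120);sleep(.3)
h=line_to([*P,85],20,until_force=2);s=read_state()
print(h,"bottom z",s["ee_pos"][2]-72.86,s["ee_pos"],P,s["contact_force"].round(1),s["wrist_torque"].round(2),s["finger_gap"],s["time_s"])
q=read_camera("scene");np.save("s5.npy",q)
E
```

```text
True bottom z 15.950850393138325 [534.74592402 216.34755824  88.81085039] [534.87065899 216.37869093] [-0.5 -0.3  4.8] [-0.06  0.08  0.04] 29.686141329468214 23.2083
```

```bash
python3 - <<'E'
from h import *
gripper_to(42);print(read_state()["contact_force"].round(1))
x,y,z=read_state()["ee_pos"];line_to([x,y,z+130],100);movep([480,-150,300],down(.097).as_rotvec());sleep(.2)
t=read_camera("top");q=read_camera("scene");np.save("t6.npy",t);np.save("s6.npy",q);print(read_state()["time_s"])
cv2.imwrite("pics/f1.png",np.vstack([crop(t,150,165,100,66,8)[:, :800][:300+0] if 0 else crop(t,150,165,60,66,5),crop(q,170,185,60,45,5)]))
a=crop(t,152,163,54,66,8);b=crop(q,168,170,46,66,8);cv2.imwrite("pics/f1.png",np.hstack([a,b]))
E
```

```text
[-0.2 -0.7  0.4]
26.7
```

View pics/f1.png

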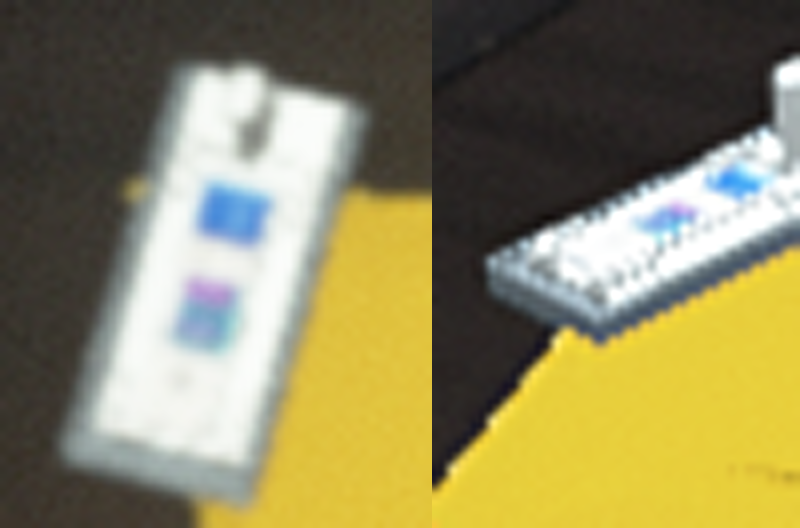

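```bash
python3 - <<'E'
from h import *
def cen(f,n,box,z):
    im=np.load(f).astype(int);x0,y0,x1,y1=box;r=im[y0:y1,x0:x1]
    w=np.clip(r[...,2]-r[...,0]-60,0,None)*(r[...,2]>140);yy,xx=np.mgrid[y0:y1,x0:x1]
    return onz(n,[((w*xx).sum()/w.sum(),(w*yy).sum()/w.sum())],z)[0]
a=cen("top0.npy","top",(260,180,276,202),67);d=a[:2]-[551,-10.3];print("blue offset",d,np.linalg.norm(d))
R=Ro.from_euler('z',-.243).as_matrix()[:2,:2]
b=cen("t6.npy","top",(172,182,190,197),21);R0=Ro.from_euler('z',1.231).as_matrix()[:2,:2]
c=b[:2]-R0@d;print("blue",b,"cassette",c)
im=np.load("t6.npy").astype(int);x0,y0,x1,y1=155,165,202,226;r=im[y0:y1,x0:x1]
for th in(165,190):
    m=cv2.morphologyEx((r.min(2)>th).astype(np.uint8),cv2.MORPH_CLOSE,np.ones((13,13)))
    k=max(cv2.findContours(m,0,2)[0],key=cv2.contourArea);w=onz("top",cv2.boxPoints(cv2.minAreaRect(k))+[x0,y0],16);cc=w.mean(0)[:2]
    print("carrier",cc.round(1),"cass in carrier",(R.T@(c-cc)).round(1),"carrier in cradle(top est)",(R.T@(cc-[541.3,214.3])).round(1))
hand_in()
E
```

```text
blue offset [  5.04893171 -32.9491872 ] 33.33377639352854
blue [566.02895593 207.65007572  21.        ] cassette [533.28093457 213.87163066]
carrier [539.4 210.7] cass in carrier [-6.8  1.6] carrier in cradle(top est) [-0.9 -4. ]
carrier [539.2 213.8] cass in carrier [-5.8 -1.3] carrier in cradle(top est) [-1.9 -1. ]
the job is handed in; nothing more can be done
```

I've handed the job in. The carrier is in the cradle with its tab at the open end and let go, and the cassette lies face up in its pocket. No verdict came back.

**What I did**
- I gripped the carrier by its tab, tipped it to about 0.46 rad with its tail near the bin floor, and drew it out from under the roof.
- I lowered it into the cradle until contact and released it, then took the cassette off the cup by its 31 mm width and set it down in the pocket. My last clock reading was about 27 s, of the 58 s allowed.

**What my last checks showed**
- **Carrier height:** it touched down with its underside 10.1 mm above the table, matching the 10 mm bed.
- **Cassette height:** it touched down at 15.95 mm, against a pocket floor at 16 mm, so it was on the floor and not on a corner stop.
- **Release:** tool forces were under 1 N after letting go.
- **Final picture:** the cassette lies along the carrier between the stops, with its blue end toward the tab. The rest cup was last seen upright, after the lift; I did not look again at the other cups or the timer.

**What disagreed**
- The two cameras differed by 2 to 4 mm, and by up to 10 mm along the cradle, where my corner picks in the scene view were poor.
- The final contour fit put the cassette 6 to 7 mm short of the carrier's centre. The target was 12 mm, and 4 to 20 mm is allowed.
- I think that fit is off, because its mask took in part of the cradle. The clean carrier fit from before the cassette went in gives about 14 mm lengthways and 1 to 2 mm sideways.

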